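# Set an eyelet: latch the sprung die slide under the punch and press the punch

## Robot

A 7-joint arm with a two-finger parallel gripper is mounted at the origin on the work surface. World frame = base frame: x ahead of the robot, y to its left, z up, the work surface at z = 0. Lengths are in mm, angles in rad, forces in N, time in s.
With the tool pointing down it reaches from about 400 to 925 mm from the base axis. Payload 4.1 kg.
Tool frame: the origin (TCP) lies at the very end of the fingers, on their centre line; the grasp point (between the pads) lies 19 mm behind it; z points along the fingers, y is the direction in which the jaws open and shut (so a half turn about z gives the same grasp; the last joint's range is limited). The gripper opens to 85 mm and grips with 20 to 120 N. Pads are 22 mm wide; open, the fingers measure 114 mm over their backs; the gripper's body (76 mm by 85 mm) begins 54 mm behind the grasp point. The pads swing forward as they close: fully open they stand 13 mm farther back than shut.
Start: joints at [1.12, 0.398, 0.045, 1.537, -0.019, 1.207, -0.051], TCP at [224.02, -610.212, 231.347] pointing down, gripper open.
Joint ranges: [-2.82, 2.82], [-0.49, 2.23], [-1.37, 1.46], [0, 2.46], [-1.36, 4.5], [0.23, 2], [-2.94, 2.94]. Speed limits (rad/s): [2.57, 2.57, 3.14, 3.14, 3.14, 3.14, 3.14].

## Interface

Orientations are given as a unit quaternion [w, x, y, z].
In Python, from workcell import robot, viewer gives the robot as it stands. The module is installed in compiled form; this text tells all that it offers.
- The arm moves only by the tool apply_moves, never from a script. Its argument "motion" is a list of rows, each an object of numbers: "hand": the finger opening in m, from 0 to 0.0854; "dx", "dy", "dz": the shift along the tool's x, y, z in m; "wx", "wy", "wz": the turn, a rotation vector about the tool's x, y, z in degrees. A call has 1 to 8 rows; each row shifts and turns the commanded pose from where the row before left it, along the tool's axes as they then stand; what a row does not reach is not made up. A row lasts 1/8 s, in which the tool goes at most 62.5 mm and 10.7 degrees, less where a joint would pass 70% of its speed; a pose out of reach is approached as far as the arm can. A call is refused whole if a number of a shift passes 0.0625 or a number of a turn 10.7, either way. A call with a gripper value outside its range is refused whole. The fingers move at their own pace and stop on an object; "grip_force" is the grip in N (left out, the last holds). Time passes only in rows, so rows that do not move let the fingers close. It gives the time, the measured TCP pose, the force and the opening at its end, in the units of the state.
- robot.observe(): the state, without advancing time (a new reading comes with each control period).
- viewer.capture(name): name is "side" or "top"; returns (picture, depth): 480x640x3 uint8, red, green, blue; 480x640 float32, mm along the optical axis (not along the pixel's ray), 0 where there is no reading.
- viewer.camera_model(name): a dict with "camera_matrix" (3x3 intrinsics, pixels), "R" (3x3) and "t" (3): a world point X has camera coordinates R X + t. Camera axes: x right, y down, z forward; pixel columns grow to the right and rows downward; lengths in mm; the calibration is good to about 2 mm. A picture is of the moment at which its call begins. camera_model takes no time and is no camera call.
- robot.finish_job(): hands the job in, once; it reports no verdict.
The state is a dict: "time": time; "qpos": joint angles; "joint_velocities": joint speeds; "tau": joint torques, N m; "tool_pos": TCP position; "tcp_rot": TCP orientation; "ft_force": force on the tool from outside, world axes, zero at the start; "ft_torque": the same for the moment, N m; "opening": opening from 0.0 (shut) to 1.0 (fully open).
Only numpy, scipy, OpenCV 4.12 (cv2) and the standard library are available. Lean on these libraries where they do the work, as an engineer would, in place of code of your own. Each camera call takes 0.05 s, during which the arm holds its last target.

## Task

On the green eyelet press, push the orange plate of the sprung die slide all the way in to its end stop and let it go, so that it springs back and catches on the brass stop pin at mid position, with the die under the punch. Then press the punch's black knob fully down and let it rise again, with the slide still latched. Leave everything else on the bench where it stands.

Things in the scene. Friction and masses are not known exactly. Their poses are not given: they have to be found in the camera images.
- press: green eyelet press, bolted down: base plate 20 mm thick, x -130 to +170, y -75 to +75 mm; at its far end a C-frame with the punch head (x +28 to +162, y -25 to +25 mm, up to 155 mm high; the knob stands above). Origin on the bench, on the slide's centre line. +x: direction in which the slide is pushed in (away from the robot, within 0.35 rad of world x); +y left; z up
- die_slide (a joint): slide travel along the press's +x, m: 0 out, 0.060 end stop, about 0.034 caught on the stop pin. A spring pulls it out (4 N at 0, 8.5 N fully in). A ramped catch on its right (-y) side pushes the pin down on the way in (about 4 N more, up to 0.034); past 0.037 the pin is up again behind it and, let go, the slide returns onto the pin within 0.5 s; let go earlier it goes back to 0
- push_face (a point): centre of the near upright face of the slide's orange push plate; it faces the press's -x and moves with the slide. Face 96 mm wide (y), from 38 to 80 mm above the bench; its back slopes down to the slide. With the slide out this point is at x -115, y 0, z 59 mm of the press
- pin_top (a point): top of the brass stop pin, 10 mm thick, which stands 16 mm proud of the base plate at x = 0, y = -44 mm of the press, 36 mm above the bench; it is sprung and moves up and down by itself and needs no touching
- punch (a joint): downward travel of the punch, m: 0 up, 0.025 fully down (4 N to start, 8 N fully down; it rises by itself). It must not be pressed while the slide is not latched at mid position
- knob_top (a point): centre of the flat top of the round black palm knob of the punch, 54 mm across (flat top 44 mm), 205 mm above the bench when up, at x = +50, y = 0 mm of the press; moves with the punch
- eyelet_tin: open aluminium tin with eyelets, 80 x 60 x 25 mm; origin: centre of its underside; must not be disturbed
- shoe_last: wooden shoe last, about 230 x 75 mm, 90 mm high at the heel; origin: centre of its underside; must not be disturbed
- jar: black jar with a white lid, 68 mm across, about 100 mm high; origin: centre of its underside; must not be disturbed
- spool: red thread spool, 48 mm across, 65 mm high; origin: centre of its underside; must not be disturbed
- tea_glass: amber tea glass, 64 mm across, 85 mm high; origin: centre of its underside; must not be disturbed
- hammer: hammer lying on the bench beside the press; must not be disturbed
- glue_brush: glue brush lying on the bench; must not be disturbed

How it is judged:
By the outcome, as a careful person would: the job done as asked, in the order asked, and still so for the second after the job is handed in, with the robot touching nothing.
It also fails if it takes over 48 s, if anything falls off the work surface, if the arm or the gripper's body presses on something with over 40 N, if the wrist force passes 120 N, or if a joint passes its speed limit or range.

## Working session

There is one attempt and no reset: what is moved stays moved. The work goes in short steps, Python scripts to look and compute and a tool call to move; the robot and the scene stay as the last step left them, time stands still between calls to the robot, and variables do not carry over. Pictures are saved under pics/ and viewed, and the job is handed in when it is done.

Besides the shell and the picture viewer there is one more tool, called after "Call:" as a command line: name --argument value ..., lists and objects as JSON in quotes. apply_moves: Moves the arm, as the interface text tells. Its arguments: {"type":"object","properties":{"motion":{"type":"array"},"grip_force":{"type":"number"}},"required":["motion"]}

```bash
mkdir -p pics; cat > h.py <<'E'
import numpy as np, cv2
from workcell import robot, viewer
E
python3 - <<'E'
from h import *
s=robot.observe()
for k,v in s.items(): print(k,np.round(v,4))
for n in("side","top"):
    p,d=viewer.capture(n); np.savez(f"{n}0.npz",p=p,d=d)
    cv2.imwrite(f"pics/{n}0.png",p[:,:,::-1])
    m=viewer.camera_model(n); print(n,m)
E
```

```text
time 0.0
qpos [ 1.12    0.3992  0.045   1.5379 -0.0187  1.2069 -0.0507]
joint_velocities [ 0.0007  0.0007 -0.0007 -0.      0.0009  0.0017 -0.0004]
tau [ 0.00000e+00 -4.75134e+01  1.36450e+00 -2.54226e+01  1.15000e-02
  9.60000e-03  0.00000e+00]
tool_pos [ 223.795  -609.5809  230.2512]
tcp_rot [-1.000e-03  9.846e-01  1.751e-01 -2.000e-04]
ft_force [ 0.2007  0.1599 -0.6026]
ft_torque [-0.0514 -0.0267 -0.003 ]
opening 0.9997
side {'camera_matrix': array([[548.20764699,   0.        , 328.06851169],
       [  0.        , 548.20764699, 235.9468534 ],
       [  0.        ,   0.        ,   1.        ]]), 'R': array([[-0.95143063, -0.30782382, -0.00492397],
       [-0.19533108,  0.61594293, -0.76319072],
       [ 0.23796117, -0.72516123, -0.64615453]]), 't': array([ 577.38193847,  184.58291199, 1398.96501087])}
top {'camera_matrix': array([[468.8956255 ,   0.        , 312.75978687],
       [  0.        , 468.8956255 , 244.46994102],
       [  0.        ,   0.        ,   1.        ]]), 'R': array([[ 0.00107257, -0.99999553,  0.00279198],
       [-0.98173551, -0.00158415, -0.19024427],
       [ 0.19024784, -0.00253694, -0.98173282]]), 't': array([ 54.13859343, 609.9199045 , 966.29841042])}
```

View pics/side0.png

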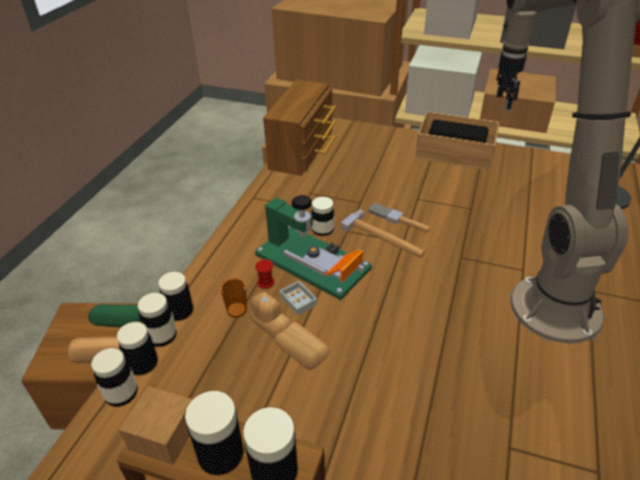

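View pics/top0.png

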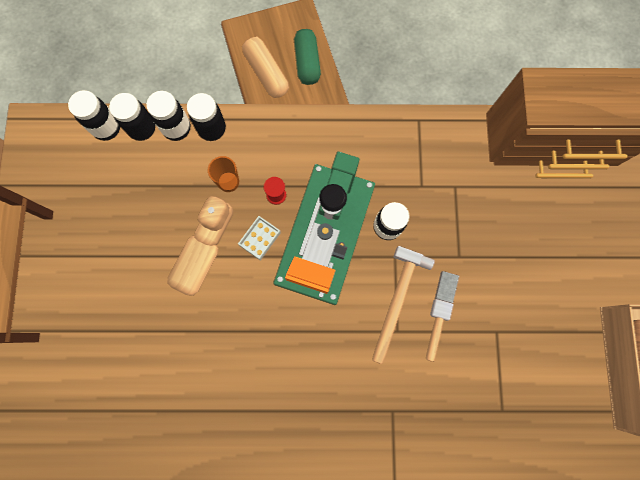

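The top view shows the press with its orange plate at about (310,272), the knob at (333,198) and the base corners at about (275,285), (318,165), (372,185) and (335,303). The hammer and jar are to the right, and the tin and spool to the left. Next I measure them.

```bash
cat >> h.py <<'E'
def cloud(p,d,n):
    m=viewer.camera_model(n);K=m["camera_matrix"];v,u=np.mgrid[0:480,0:640]
    c=np.stack([(u-K[0,2])/K[0,0]*d,(v-K[1,2])/K[1,1]*d,d],-1)
    return (c-m["t"])@m["R"]
def ray(n,u,v,z):
    m=viewer.camera_model(n);K=m["camera_matrix"]
    r=m["R"].T@np.array([(u-K[0,2])/K[0,0],(v-K[1,2])/K[1,1],1]);o=-m["R"].T@m["t"]
    return o+r*(z-o[2])/r[2]
E
python3 - <<'E'
from h import *
for n in("top","side"):
    z=np.load(n+"0.npz");p=z['p'];d=z['d'];W=cloud(p,d,n);hsv=cv2.cvtColor(p,cv2.COLOR_RGB2HSV)
    H,S,V=[hsv[...,i].astype(int) for i in range(3)]
    roi=(W[...,0]>400)&(W[...,0]<850)&(W[...,1]>-300)&(W[...,1]<150)&(d>0)
    g=roi&(H>60)&(H<95)&(S>100)
    base=g&(abs(W[...,2]-20)<8)
    P=W[base]; print(n,"base z",np.median(P[:,2]),len(P))
    # pixel rays on z=20
    vv,uu=np.nonzero(base); Q=np.array([ray(n,u,v,20)[:2] for u,v in zip(uu,vv)]).astype(np.float32)
    r=cv2.minAreaRect(Q); print("rect",r); print(cv2.boxPoints(r).round(1).tolist())
    o=roi&(H>5)&(H<16)&(S>200)&(V>150)&(W[...,2]>25)
    O=W[o]; print("orange",len(O),O.mean(0).round(1),O.min(0).round(1),O.max(0).round(1))
    rr=cv2.minAreaRect(O[:,:2].astype(np.float32)); print(rr)
    k=roi&(V<60)&(abs(W[...,2]-205)<8); Kp=W[k]
    if len(Kp): 
        c,rad=cv2.minEnclosingCircle(Kp[:,:2].astype(np.float32));print("knob",len(Kp),Kp.mean(0).round(1),np.median(Kp[:,2]),c,rad)
    for nm,(a,b) in {}.items():pass
    hi=roi&(W[...,2]>60)
    for lo_,hi_ in((12,30),):pass
E
python3 - <<'E'
import cv2
p=cv2.imread('pics/top0.png')[130:380,220:480]
cv2.imwrite('pics/top0c.png',cv2.resize(p,None,fx=2.4,fy=2.4,interpolation=cv2.INTER_CUBIC))
E
```

```text
top base z 20.534441809167458 4066Traceback (most recent call last):
  File "<stdin>", line 10, in <module>
  File "h.py", line 8, in ray
    m=viewer.camera_model(n);K=m["camera_matrix"]
ValueError: time passes only in moves, steps and waits
```

View pics/top0c.png

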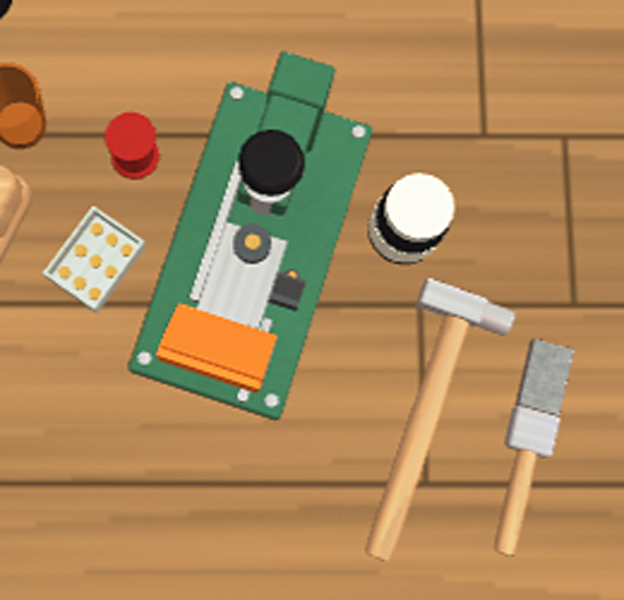

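The crop shows the slide out, with the orange plate at its near end. The dark pin block is to the right of the slide, and the hammer and jar are clear of the press. I'll cache the camera models and carry on.

```bash
python3 - <<'E'
s=open('h.py').read()
s=s.replace('viewer.camera_model(n)','CM(n)').replace('def cloud','_c={}\ndef CM(n):\n    if n not in _c:_c[n]=viewer.camera_model(n)\n    return _c[n]\ndef cloud',1)
open('h.py','w').write(s)
E
python3 - <<'E'
from h import *
for n in("top","side"):
    z=np.load(n+"0.npz");p=z['p'];d=z['d'];W=cloud(p,d,n);hsv=cv2.cvtColor(p,cv2.COLOR_RGB2HSV)
    H,S,V=[hsv[...,i].astype(int) for i in range(3)]
    roi=(W[...,0]>400)&(W[...,0]<850)&(W[...,1]>-300)&(W[...,1]<150)&(d>0)
    g=roi&(H>60)&(H<95)&(S>100)
    base=g&(abs(W[...,2]-20)<8)
    P=W[base]; print(n,"base z",np.median(P[:,2]),len(P))
    vv,uu=np.nonzero(base); Q=np.array([ray(n,u,v,20)[:2] for u,v in zip(uu,vv)]).astype(np.float32)
    r=cv2.minAreaRect(Q); print("rect",r); print(cv2.boxPoints(r).round(1).tolist())
    o=roi&(H>5)&(H<16)&(S>200)&(V>150)&(W[...,2]>25)
    O=W[o]; print("orange",len(O),O.mean(0).round(1),O.min(0).round(1),O.max(0).round(1))
    print(cv2.minAreaRect(O[:,:2].astype(np.float32)))
    k=roi&(V<60)&(abs(W[...,2]-205)<8); Kp=W[k]
    if len(Kp): 
        c,rad=cv2.minEnclosingCircle(Kp[:,:2].astype(np.float32));print("knob",len(Kp),Kp.mean(0).round(1),np.median(Kp[:,2]),c,rad)
    # all tall stuff by clusters
    t=(roi&(W[...,2]>12)&~g).astype(np.uint8); nc,L,st,_=cv2.connectedComponentsWithStats(t)
    for i in range(1,nc):
        if st[i,4]>60: w=W[L==i]; print(" blob",st[i],w.mean(0).round(),w.min(0).round(),w.max(0).round())
E
```

```text
top base z 20.534441809167458 4066
rect ((646.4532470703125, 27.026214599609375), (146.48146057128906, 296.6488037109375), 71.68765258789062)
[[482.6000061035156, 4.099999904632568], [764.2999877929688, -89.0999984741211], [810.2999877929688, 50.0], [528.7000122070312, 143.1999969482422]]
orange 947 [545.8  60.3  62.3] [504.8   8.2  34.2] [585.9 111.4  83.2]
((545.7775268554688, 60.45780944824219), (94.91455841064453, 57.433502197265625), 71.55809020996094)
knob 565 [673.7  17.8 204.6] 204.97438357432574 (675.350830078125, 18.478717803955078) 27.100177764892578
 blob [280 173  32  91  91] [680.  94.  19.] [574.  59.  13.] [789. 129.  26.]
 blob [270 177  15  25 300] [736. 136.  58.] [716. 119.  12.] [763. 150.  70.]
 blob [ 285  184   63  114 3520] [604.  41.  77.] [498. -23.  16.] [726. 117. 210.]
 blob [373 202  36  38 975] [ 657. -113.   84.] [ 630. -149.   12.] [694. -84. 105.]
 blob [ 377  246   57   97 1428] [ 518. -143.   24.] [ 401. -216.   12.] [613. -86.  32.]
 blob [ 429  271   30   72 1072] [ 487. -234.   18.] [ 401. -272.   12.] [ 558. -201.   25.]
side base z 21.0433924
[... 242 characters left out ...]
]]
orange 292 [538.5  66.1  71.3] [504.   11.4  36.1] [759.4 147.5  86. ]
((620.1637573242188, 106.26152038574219), (283.1175537109375, 95.17335510253906), 29.300216674804688)
knob 185 [670.1  24.4 204.5] 205.05429302237303 (672.2673950195312, 21.447357177734375) 24.086027145385742
 blob [ 256  194  116   89 3296] [626.   5.  73.] [ 480. -148.   12.] [805. 115. 211.]
 blob [368 202  49  25 409] [ 485. -236.   19.] [ 400. -274.   12.] [ 556. -205.   27.]
 blob [342 209  68  42 662] [ 514. -142.   23.] [ 400. -221.   12.] [611. -89.  33.]
 blob [255 258  20  26 214] [734. 134.  56.] [713.  59.  12.] [774. 150.  73.]
 blob [291 281  16  12  70] [643. 140.  21.] [618. 127.  12.] [661. 150.  30.]
```

Call:
apply_moves --motion '[{"hand": 0, "dx": 0.041, "dy": -0.033, "wz": 9.625}, {"hand": 0, "dx": 0.035, "dy": -0.039, "wz": 9.625}, {"hand": 0, "dx": 0.028, "dy": -0.045, "wz": 9.625}, {"hand": 0, "dx": 0.02, "dy": -0.049, "wz": 9.625}, {"hand": 0, "dx": 0.0115, "dy": -0.051}, {"hand": 0, "dx": 0.0115, "dy": -0.051}, {"hand": 0, "dx": 0.0115, "dy": -0.051}, {"hand": 0, "dx": 0.0115, "dy": -0.051}]'

```text
invalid input at $.motion[0]: expected keys hand, dx, dy, dz, wx, wy, wz
```

Call:
apply_moves --motion '[{"hand": 0, "dx": 0.041, "dy": -0.033, "dz": 0, "wx": 0, "wy": 0, "wz": 9.625}, {"hand": 0, "dx": 0.035, "dy": -0.039, "dz": 0, "wx": 0, "wy": 0, "wz": 9.625}, {"hand": 0, "dx": 0.028, "dy": -0.045, "dz": 0, "wx": 0, "wy": 0, "wz": 9.625}, {"hand": 0, "dx": 0.02, "dy": -0.049, "dz": 0, "wx": 0, "wy": 0, "wz": 9.625}, {"hand": 0, "dx": 0.0115, "dy": -0.051, "dz": 0, "wx": 0, "wy": 0, "wz": 0}, {"hand": 0, "dx": 0.0115, "dy": -0.051, "dz": 0, "wx": 0, "wy": 0, "wz": 0}, {"hand": 0, "dx": 0.0115, "dy": -0.051, "dz": 0, "wx": 0, "wy": 0, "wz": 0}, {"hand": 0, "dx": 0.0115, "dy": -0.051, "dz": 0, "wx": 0, "wy": 0, "wz": 0}]'

```text
time: 1.1
tool_pos: [441.1, -248.7, 231.1]
tcp_rot: [0.0, 0.987, -0.159, -0.0]
ft_force: [0.7, -0.2, 0.1]
opening: 0.003
```

```bash
cat >> h.py <<'E'
from scipy.spatial.transform import Rotation as Ro
O=np.array([626,36.,0]);YAW=np.radians(-18.35);U=np.array([np.cos(YAW),np.sin(YAW),0]);N=np.array([-U[1],U[0],0])
def st():
    s=robot.observe();p=np.array(s["tool_pos"]);q=np.array(s["tcp_rot"]);R=Ro.from_quat(q[[1,2,3,0]]).as_matrix()
    f=np.array(s["ft_force"])
    print("t",s["time"],"world",p.round(1),"press",((p-O)@U).round(1),((p-O)@N).round(1),"X",R[:,0].round(3),"Z",R[:,2].round(3),"yawX",np.degrees(np.arctan2(R[1,0],R[0,0])).round(2),"Fpress",(f@U).round(2),(f@N).round(2),f[2].round(2),"q",np.round(s["qpos"],2),"open",s["opening"])
    return p,R
def to(x,y,z):
    p,R=st();T=O+x*U+y*N+np.array([0,0,z]);print("delta tool mm",(R.T@(T-p)).round(1))
E
python3 -c "
from h import *
to(-170,0,230)"
```

```text
t 1.1 world [ 441.1 -248.7  231.1] press -85.8 -328.4 X [ 0.949 -0.315 -0.   ] Z [-0. -0. -1.] yawX -18.34 Fpress 0.74 0.01 0.09 q [ 0.51  0.14 -0.09  1.87  0.01  1.13 -1.48] open 0.0034338571617699896
delta tool mm [ -84.1 -328.4    1.1]
```

Call:
apply_moves --motion '[{"hand": 0, "dx": -0.012, "dy": -0.047, "dz": 0, "wx": 0, "wy": 0, "wz": 0}, {"hand": 0, "dx": -0.012, "dy": -0.047, "dz": 0, "wx": 0, "wy": 0, "wz": 0}, {"hand": 0, "dx": -0.012, "dy": -0.047, "dz": 0, "wx": 0, "wy": 0, "wz": 0}, {"hand": 0, "dx": -0.012, "dy": -0.047, "dz": 0, "wx": 0, "wy": 0, "wz": 0}, {"hand": 0, "dx": -0.012, "dy": -0.047, "dz": 0, "wx": 0, "wy": 0, "wz": 0}, {"hand": 0, "dx": -0.012, "dy": -0.047, "dz": 0.03, "wx": 0, "wy": 0, "wz": 0}, {"hand": 0, "dx": -0.012, "dy": -0.046, "dz": 0.045, "wx": 0, "wy": 0, "wz": 0}, {"hand": 0, "dx": 0, "dy": 0, "dz": 0.04, "wx": 0, "wy": 0, "wz": 0}]'

```text
time: 2.1
tool_pos: [463.8, 89.6, 117.3]
tcp_rot: [-0.001, 0.988, -0.156, 0.0]
ft_force: [0.6, -0.4, 0.6]
opening: -0.006
```

```bash
python3 -c "
from h import *
to(-170,0,55)"
```

```text
t 2.1 world [463.8  89.6 117.3] press -170.8 -0.1 X [ 0.951 -0.308  0.   ] Z [ 0.001  0.002 -1.   ] yawX -17.93 Fpress 0.66 -0.25 0.65 q [ 0.08  0.23 -0.4   2.06  0.11  0.87 -2.27] open -0.005873458480143758
delta tool mm [ 0.8  0.  62.3]
```

Call:
apply_moves --motion '[{"hand": 0, "dx": 0, "dy": 0, "dz": 0.031, "wx": 0, "wy": 0, "wz": 0}, {"hand": 0, "dx": 0, "dy": 0, "dz": 0.03, "wx": 0, "wy": 0, "wz": 0}, {"hand": 0, "dx": 0.015, "dy": 0, "dz": 0, "wx": 0, "wy": 0, "wz": 0}, {"hand": 0, "dx": 0.015, "dy": 0, "dz": 0, "wx": 0, "wy": 0, "wz": 0}, {"hand": 0, "dx": 0, "dy": 0, "dz": 0, "wx": 0, "wy": 0, "wz": 0}]'

```text
time: 2.72
tool_pos: [495.7, 75.3, 58.8]
tcp_rot: [-0.001, 0.987, -0.16, 0.002]
ft_force: [-0.1, -0.2, 0.6]
opening: -0.001
```

```bash
python3 -c "
from h import *
st()
for n in('side','top'):
    p,d=viewer.capture(n);p=p[120:320,220:460] if n=='top' else p[180:320,230:440]
    cv2.imwrite('pics/%s1.png'%n,cv2.resize(p[:,:,::-1],None,fx=2.8,fy=2.8,interpolation=cv2.INTER_CUBIC))
"
```

```text
t 2.725 world [495.7  75.3  58.8] press -136.1 -3.7 X [ 0.948 -0.317  0.004] Z [ 0.004  0.001 -1.   ] yawX -18.47 Fpress -0.06 -0.26 0.65 q [ 0.07  0.36 -0.37  2.05  0.19  0.76 -2.3 ] open -0.0007133610579071673
```

View pics/side1.png

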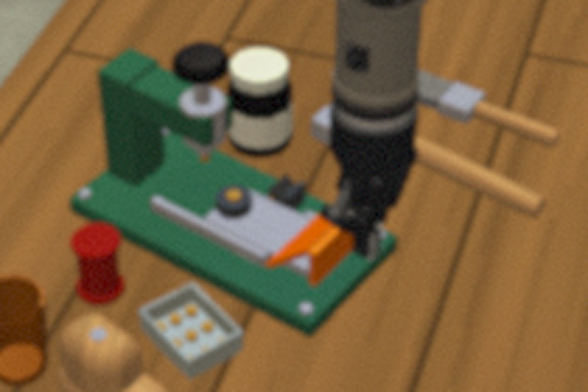

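View pics/top1.png

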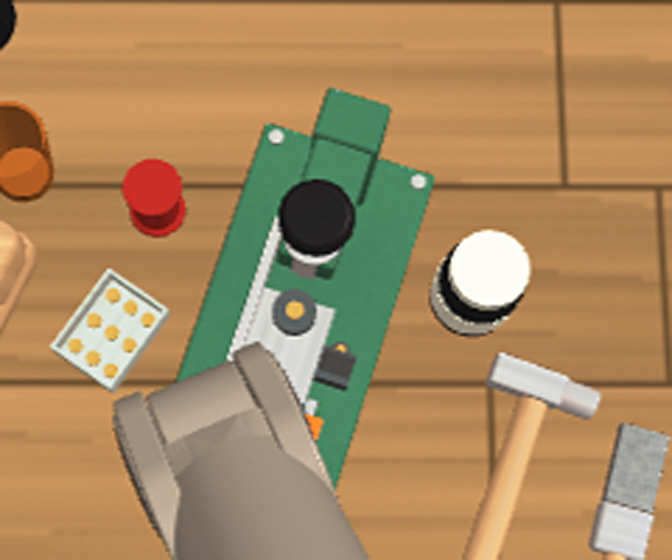

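The side view shows the closed fingers just short of the orange plate's near face. The wrist column is well clear of the head. Now I push.

Call:
apply_moves --motion '[{"hand": 0, "dx": 0.01, "dy": -0.003, "dz": 0, "wx": 0, "wy": 0, "wz": 0}, {"hand": 0, "dx": 0.01, "dy": 0, "dz": 0, "wx": 0, "wy": 0, "wz": 0}, {"hand": 0, "dx": 0.01, "dy": 0, "dz": 0, "wx": 0, "wy": 0, "wz": 0}, {"hand": 0, "dx": 0.01, "dy": 0, "dz": 0, "wx": 0, "wy": 0, "wz": 0}, {"hand": 0, "dx": 0, "dy": 0, "dz": 0, "wx": 0, "wy": 0, "wz": 0}]'

```text
time: 3.45
tool_pos: [528.8, 67.6, 56.9]
tcp_rot: [0.0, 0.987, -0.159, -0.003]
ft_force: [-5.0, 3.5, 4.1]
opening: -0.001
```

```bash
python3 -c "
from h import *
st()"
```

```text
t 3.45 world [528.8  67.6  56.9] press -102.2 -0.6 X [ 0.95  -0.314 -0.006] Z [-0.006  0.001 -1.   ] yawX -18.27 Fpress -5.87 1.71 4.12 q [ 0.08  0.42 -0.35  1.97  0.19  0.8  -2.27] open -0.001248458350057489
```

Call:
apply_moves --motion '[{"hand": 0, "dx": 0.01, "dy": 0, "dz": 0, "wx": 0, "wy": 0, "wz": 0}, {"hand": 0, "dx": 0.01, "dy": 0, "dz": 0, "wx": 0, "wy": 0, "wz": 0}, {"hand": 0, "dx": 0.008, "dy": 0, "dz": 0, "wx": 0, "wy": 0, "wz": 0}, {"hand": 0, "dx": 0, "dy": 0, "dz": 0, "wx": 0, "wy": 0, "wz": 0}]'

```text
time: 3.95
tool_pos: [555.7, 58.6, 56.7]
tcp_rot: [0.0, 0.987, -0.159, -0.003]
ft_force: [-7.5, 2.7, 4.8]
opening: 0.006
```

```bash
python3 -c "
from h import *
st()"
```

```text
t 3.95 world [555.7  58.6  56.7] press -73.9 -0.7 X [ 0.949 -0.314 -0.006] Z [-0.006  0.001 -1.   ] yawX -18.3 Fpress -8.01 0.18 4.8 q [ 0.1   0.45 -0.35  1.91  0.2   0.82 -2.25] open 0.005975674677578751
```

Call:
apply_moves --motion '[{"hand": 0, "dx": 0.004, "dy": 0, "dz": 0, "wx": 0, "wy": 0, "wz": 0}, {"hand": 0, "dx": 0.003, "dy": 0, "dz": 0, "wx": 0, "wy": 0, "wz": 0}, {"hand": 0, "dx": 0, "dy": 0, "dz": 0, "wx": 0, "wy": 0, "wz": 0}]'

```text
time: 4.32
tool_pos: [561.8, 56.6, 56.7]
tcp_rot: [0.0, 0.987, -0.159, -0.003]
ft_force: [-7.4, 3.3, 3.6]
opening: -0.001
```

```bash
python3 -c "
from h import *
st()"
```

```text
t 4.325 world [561.8  56.6  56.7] press -67.4 -0.6 X [ 0.95  -0.314 -0.007] Z [-0.007  0.001 -1.   ] yawX -18.28 Fpress -8.1 0.76 3.64 q [ 0.1   0.46 -0.34  1.89  0.2   0.83 -2.24] open -0.0013059877038166113
```

Call:
apply_moves --motion '[{"hand": 0, "dx": 0.002, "dy": 0, "dz": 0, "wx": 0, "wy": 0, "wz": 0}, {"hand": 0, "dx": 0.002, "dy": 0, "dz": 0, "wx": 0, "wy": 0, "wz": 0}, {"hand": 0, "dx": 0, "dy": 0, "dz": 0, "wx": 0, "wy": 0, "wz": 0}]'

```text
time: 4.7
tool_pos: [565.3, 55.5, 56.7]
tcp_rot: [0.0, 0.987, -0.159, -0.004]
ft_force: [-6.7, 2.0, 4.0]
opening: 0.002
```

```bash
python3 -c "
from h import *
st()"
```

```text
t 4.7 world [565.3  55.5  56.7] press -63.8 -0.6 X [ 0.95  -0.313 -0.007] Z [-0.007  0.001 -1.   ] yawX -18.27 Fpress -6.96 -0.24 4.05 q [ 0.1   0.47 -0.34  1.89  0.2   0.83 -2.24] open 0.0024363813356759584
```

Call:
apply_moves --motion '[{"hand": 0, "dx": 0.002, "dy": 0, "dz": 0, "wx": 0, "wy": 0, "wz": 0}, {"hand": 0, "dx": 0.002, "dy": 0, "dz": 0, "wx": 0, "wy": 0, "wz": 0}, {"hand": 0, "dx": 0, "dy": 0, "dz": 0, "wx": 0, "wy": 0, "wz": 0}]'

```text
time: 5.08
tool_pos: [566.9, 54.9, 56.7]
tcp_rot: [0.0, 0.987, -0.159, -0.006]
ft_force: [-13.0, 3.6, 9.6]
opening: -0.002
```

```bash
python3 -c "
from h import *
st()"
```

```text
t 5.075 world [566.9  54.9  56.7] press -62.1 -0.7 X [ 0.95  -0.313 -0.012] Z [-0.012  0.001 -1.   ] yawX -18.26 Fpress -13.52 -0.64 9.62 q [ 0.1   0.47 -0.34  1.88  0.2   0.84 -2.23] open -0.002215963718679963
```

Call:
apply_moves --motion '[{"hand": 0, "dx": 0.002, "dy": 0, "dz": 0, "wx": 0, "wy": 0, "wz": 0}, {"hand": 0, "dx": 0, "dy": 0, "dz": 0, "wx": 0, "wy": 0, "wz": 0}]'

```text
time: 5.32
tool_pos: [566.8, 54.9, 56.6]
tcp_rot: [0.001, 0.987, -0.158, -0.008]
ft_force: [-16.7, 4.9, 13.8]
opening: 0.003
```

```bash
python3 -c "
from h import *
st()"
```

```text
t 5.325 world [566.8  54.9  56.6] press -62.1 -0.7 X [ 0.95  -0.313 -0.015] Z [-0.016  0.001 -1.   ] yawX -18.23 Fpress -17.33 -0.64 13.81 q [ 0.1   0.47 -0.34  1.88  0.2   0.84 -2.23] open 0.003420860947036477
```

The tool has stopped and the force is rising, so the slide is on its end stop. I'll let it go with a fast straight retreat and then lift.

Call:
apply_moves --motion '[{"hand": 0, "dx": -0.03, "dy": 0, "dz": 0, "wx": 0, "wy": 0, "wz": 0}, {"hand": 0, "dx": -0.045, "dy": 0, "dz": 0, "wx": 0, "wy": 0, "wz": 0}, {"hand": 0, "dx": -0.025, "dy": 0, "dz": 0, "wx": 0, "wy": 0, "wz": 0}, {"hand": 0, "dx": 0, "dy": 0, "dz": -0.06, "wx": 0, "wy": 0, "wz": 0}, {"hand": 0, "dx": 0, "dy": 0, "dz": -0.06, "wx": 0, "wy": 0, "wz": 0}, {"hand": 0, "dx": 0, "dy": 0, "dz": -0.06, "wx": 0, "wy": 0, "wz": 0}, {"hand": 0, "dx": -0.03, "dy": 0.06, "dz": -0.03, "wx": 0, "wy": 0, "wz": 0}, {"hand": 0, "dx": 0, "dy": 0, "dz": 0, "wx": 0, "wy": 0, "wz": 0}]'

```text
time: 6.32
tool_pos: [439.1, 40.0, 265.4]
tcp_rot: [0.001, 0.987, -0.162, 0.003]
ft_force: [1.0, -0.2, 0.4]
opening: 0.0
```

```bash
python3 -c "
from h import *
to(50,0,240)
for n in('side','top'):
    p,d=viewer.capture(n);np.savez(n+'2.npz',p=p,d=d)
    W=cloud(p,d,n);hsv=cv2.cvtColor(p,cv2.COLOR_RGB2HSV);H,S,V=[hsv[...,i].astype(int) for i in range(3)]
    for tag in '02':
        z=np.load(n+tag+'.npz');p=z['p'];W=cloud(p,z['d'],n);hsv=cv2.cvtColor(p,cv2.COLOR_RGB2HSV);H,S,V=[hsv[...,i].astype(int) for i in range(3)]
        o=(H>5)&(H<16)&(S>200)&(V>150)&(W[...,2]>25)&(W[...,2]<90)
        x=(W-O)@U;y=(W-O)@N;o&=(abs(y)<60)&(x>-130)&(x<20)
        print(n,tag,o.sum(),np.percentile(x[o],[2,10,50,90,98]).round(1),y[o].mean())
    p=p[120:320,220:460] if n=='top' else p[180:320,230:440]
    cv2.imwrite('pics/%s2.png'%n,cv2.resize(p[:,:,::-1],None,fx=2.8,fy=2.8,interpolation=cv2.INTER_CUBIC))
"
```

```text
t 6.325 world [439.1  40.  265.4] press -178.7 -55.0 X [ 0.948 -0.32   0.006] Z [ 0.005 -0.002 -1.   ] yawX -18.64 Fpress 1.07 0.09 0.36 q [ 0.19 -0.   -0.38  1.95  0.    1.19 -2.08] open 0.00031002109775723455
delta tool mm [228.2 -56.2  26.7]
side 0 288 [-114.  -112.3  -99.6  -71.5  -66.4] -0.9107515190824339
side 2 260 [-80.6 -78.6 -67.2 -38.9 -33.5] -1.024846961659488
top 0 947 [-112.2 -103.8  -83.9  -61.8  -57.1] -2.2078145834675964
top 2 856 [-78.5 -69.4 -48.8 -27.7 -23.1] 0.08454619619892349
```

View pics/side2.png

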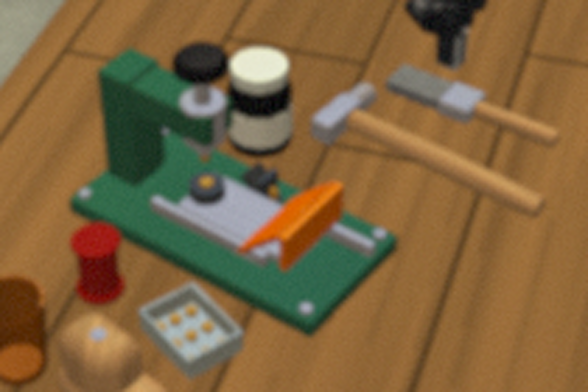

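View pics/top2.png

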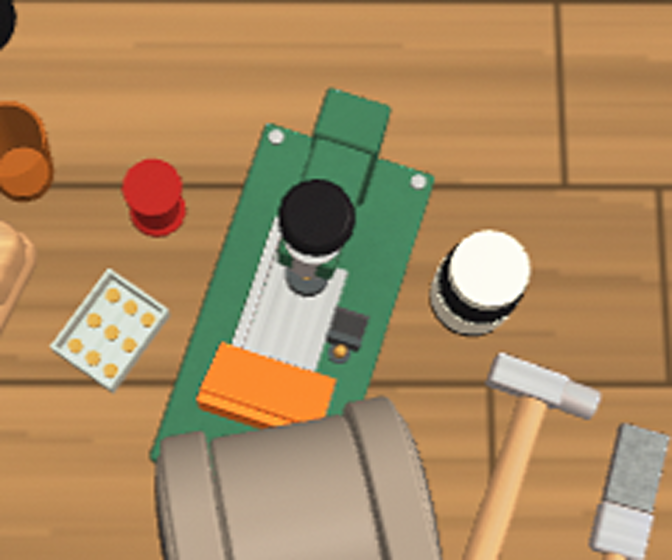

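The slide now sits 34 mm in on both views, with the brass pin visible behind the catch, so it is latched. Next I move over the knob.

Call:
apply_moves --motion '[{"hand": 0, "dx": 0.038, "dy": -0.01, "dz": 0, "wx": 0, "wy": 0, "wz": 0}, {"hand": 0, "dx": 0.038, "dy": -0.01, "dz": 0, "wx": 0, "wy": 0, "wz": 0}, {"hand": 0, "dx": 0.038, "dy": -0.009, "dz": 0, "wx": 0, "wy": 0, "wz": 0}, {"hand": 0, "dx": 0.038, "dy": -0.009, "dz": 0, "wx": 0, "wy": 0, "wz": 0}, {"hand": 0, "dx": 0.038, "dy": -0.009, "dz": 0, "wx": 0, "wy": 0, "wz": 0}, {"hand": 0, "dx": 0.038, "dy": -0.009, "dz": 0, "wx": 0, "wy": 0, "wz": 0}, {"hand": 0, "dx": 0, "dy": 0, "dz": 0.02, "wx": 0, "wy": 0, "wz": 0}, {"hand": 0, "dx": 0, "dy": 0, "dz": 0, "wx": 0, "wy": 0, "wz": 0}]'

```text
time: 7.42
tool_pos: [672.1, 25.4, 238.8]
tcp_rot: [0.0, 0.987, -0.159, -0.003]
ft_force: [-1.1, 0.7, 0.5]
opening: 0.0
```

```bash
python3 -c "
from h import *
to(50,0,207)
p,d=viewer.capture('side');p=p[120:320,230:440]
cv2.imwrite('pics/side3.png',cv2.resize(p[:,:,::-1],None,fx=2.8,fy=2.8,interpolation=cv2.INTER_CUBIC))
"
```

```text
t 7.425 world [672.1  25.4 238.8] press 47.1 4.4 X [ 0.95  -0.313 -0.006] Z [-0.007  0.001 -1.   ] yawX -18.26 Fpress -1.29 0.34 0.47 q [ 0.14  0.45 -0.34  1.45  0.15  1.27 -2.11] open 0.00012745314934759717
delta tool mm [ 3.1  4.4 31.8]
```

View pics/side3.png

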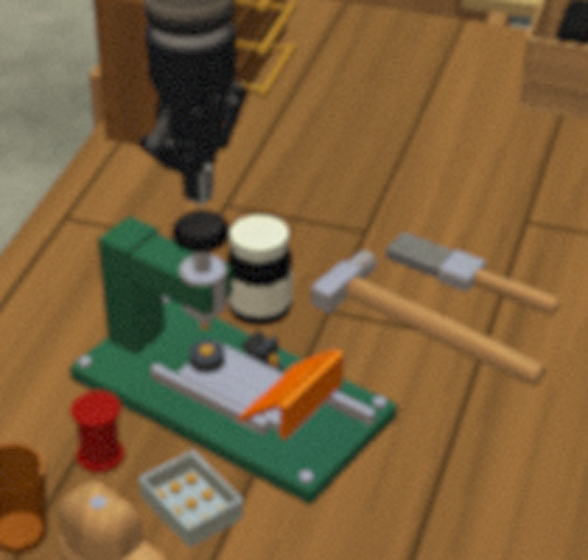

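The closed fingers stand directly above the knob, which is at about (200,228) in the crop. I'll correct 3 to 4 mm and descend.

Call:
apply_moves --motion '[{"hand": 0, "dx": 0.003, "dy": 0.004, "dz": 0.012, "wx": 0, "wy": 0, "wz": 0}, {"hand": 0, "dx": 0, "dy": 0, "dz": 0.012, "wx": 0, "wy": 0, "wz": 0}, {"hand": 0, "dx": 0, "dy": 0, "dz": 0.006, "wx": 0, "wy": 0, "wz": 0}, {"hand": 0, "dx": 0, "dy": 0, "dz": 0.006, "wx": 0, "wy": 0, "wz": 0}, {"hand": 0, "dx": 0, "dy": 0, "dz": 0.006, "wx": 0, "wy": 0, "wz": 0}, {"hand": 0, "dx": 0, "dy": 0, "dz": 0.006, "wx": 0, "wy": 0, "wz": 0}, {"hand": 0, "dx": 0, "dy": 0, "dz": 0, "wx": 0, "wy": 0, "wz": 0}]'

```text
time: 8.35
tool_pos: [674.6, 19.7, 194.9]
tcp_rot: [0.0, 0.987, -0.159, 0.0]
ft_force: [-1.4, -0.3, 3.9]
opening: 0.001
```

```bash
python3 -c "
from h import *
to(50,0,180)"
```

```text
t 8.35 world [674.6  19.7 194.9] press 51.3 -0.1 X [ 0.949 -0.315  0.   ] Z [ 0. -0. -1.] yawX -18.33 Fpress -1.2 -0.71 3.91 q [ 0.14  0.48 -0.34  1.5   0.17  1.18 -2.11] open 0.0010920781813066654
delta tool mm [-1.3 -0.1 14.9]
```

Call:
apply_moves --motion '[{"hand": 0, "dx": 0, "dy": 0, "dz": 0.005, "wx": 0, "wy": 0, "wz": 0}, {"hand": 0, "dx": 0, "dy": 0, "dz": 0.005, "wx": 0, "wy": 0, "wz": 0}, {"hand": 0, "dx": 0, "dy": 0, "dz": 0.004, "wx": 0, "wy": 0, "wz": 0}, {"hand": 0, "dx": 0, "dy": 0, "dz": 0.002, "wx": 0, "wy": 0, "wz": 0}, {"hand": 0, "dx": 0, "dy": 0, "dz": 0, "wx": 0, "wy": 0, "wz": 0}]'

```text
time: 8.98
tool_pos: [674.8, 19.8, 180.1]
tcp_rot: [0.0, 0.987, -0.159, 0.0]
ft_force: [-4.0, -0.1, 8.8]
opening: 0.0
```

```bash
python3 -c "
from h import *
st()"
```

```text
t 8.975 world [674.8  19.8 180.1] press 51.4 -0.0 X [ 0.949 -0.315  0.001] Z [ 0.001 -0.    -1.   ] yawX -18.34 Fpress -3.75 -1.39 8.82 q [ 0.14  0.5  -0.34  1.52  0.17  1.15 -2.12] open 0.000478482375866982
```

Near the end of travel; I press on until a hard stop shows.

Call:
apply_moves --motion '[{"hand": 0, "dx": 0, "dy": 0, "dz": 0.002, "wx": 0, "wy": 0, "wz": 0}, {"hand": 0, "dx": 0, "dy": 0, "dz": 0.002, "wx": 0, "wy": 0, "wz": 0}, {"hand": 0, "dx": 0, "dy": 0, "dz": 0, "wx": 0, "wy": 0, "wz": 0}]'

```text
time: 9.35
tool_pos: [674.8, 19.8, 180.0]
tcp_rot: [0.0, 0.987, -0.16, 0.001]
ft_force: [-9.2, -0.9, 24.2]
opening: -0.0
```

```bash
python3 -c "
from h import *
st()"
```

```text
t 9.35 world [674.8  19.8 180. ] press 51.4 0.0 X [ 0.949 -0.315  0.002] Z [ 0.002 -0.001 -1.   ] yawX -18.36 Fpress -8.47 -3.79 24.18 q [ 0.14  0.5  -0.34  1.52  0.17  1.15 -2.12] open -0.0002338294756981447
```

There is a hard stop at z = 180 with 24 N, so the punch is fully down. Now I lift off and retreat.

Call:
apply_moves --motion '[{"hand": 0, "dx": 0, "dy": 0, "dz": -0.012, "wx": 0, "wy": 0, "wz": 0}, {"hand": 0, "dx": 0, "dy": 0, "dz": -0.02, "wx": 0, "wy": 0, "wz": 0}, {"hand": 0, "dx": 0, "dy": 0, "dz": -0.03, "wx": 0, "wy": 0, "wz": 0}, {"hand": 0, "dx": 0, "dy": 0, "dz": -0.03, "wx": 0, "wy": 0, "wz": 0}, {"hand": 0, "dx": -0.05, "dy": 0.01, "dz": 0, "wx": 0, "wy": 0, "wz": 0}, {"hand": 0, "dx": -0.06, "dy": 0.01, "dz": 0, "wx": 0, "wy": 0, "wz": 0}, {"hand": 0, "dx": -0.06, "dy": 0.02, "dz": 0, "wx": 0, "wy": 0, "wz": 0}, {"hand": 0, "dx": -0.04, "dy": 0.02, "dz": 0, "wx": 0, "wy": 0, "wz": 0}]'

```text
time: 10.35
tool_pos: [454.7, 29.2, 266.5]
tcp_rot: [0.0, 0.987, -0.159, -0.0]
ft_force: [-0.7, -0.5, 0.2]
opening: -0.001
```

Call:
apply_moves --motion '[{"hand": 0, "dx": 0, "dy": 0.03, "dz": 0, "wx": 0, "wy": 0, "wz": 0}, {"hand": 0, "dx": 0, "dy": 0, "dz": 0, "wx": 0, "wy": 0, "wz": 0}, {"hand": 0, "dx": 0, "dy": 0, "dz": 0, "wx": 0, "wy": 0, "wz": 0}]'

```text
time: 10.72
tool_pos: [448.2, 0.8, 266.9]
tcp_rot: [-0.0, 0.987, -0.159, 0.0]
ft_force: [0.3, 0.2, -0.0]
opening: 0.004
```

```bash
python3 -c "
from h import *
st()
for n in('side','top'):
    p,d=viewer.capture(n);np.savez(n+'4.npz',p=p,d=d)
    for tag in '024':
        z=np.load(n+tag+'.npz');p=z['p'];W=cloud(p,z['d'],n);hsv=cv2.cvtColor(p,cv2.COLOR_RGB2HSV);H,S,V=[hsv[...,i].astype(int) for i in range(3)]
        o=(H>5)&(H<16)&(S>200)&(V>150)&(W[...,2]>25)&(W[...,2]<90)
        x=(W-O)@U;y=(W-O)@N;o&=(abs(y)<60)&(x>-130)&(x<20)
        k=(V<60)&(np.hypot(x-50,y)<20)&(W[...,2]>165)&(W[...,2]<225)
        print(n,tag,o.sum(),np.percentile(x[o],[2,10,50,90,98]).round(1),'knob z',np.median(W[k][:,2]).round(1),k.sum())
    p=p[110:350,160:480] if n=='top' else p[180:370,210:440]
    cv2.imwrite('pics/%s4.png'%n,cv2.resize(p[:,:,::-1],None,fx=2.4,fy=2.4,interpolation=cv2.INTER_CUBIC))
"
```

```text
t 10.725 world [448.2   0.8 266.9] press -157.7 -89.4 X [ 0.949 -0.314  0.   ] Z [ 0.001  0.001 -1.   ] yawX -18.33 Fpress 0.23 0.31 -0.04 q [ 0.25  0.01 -0.35  1.93  0.    1.2  -1.99] open 0.0038442797692724564
side 0 288 [-114.  -112.3  -99.6  -71.5  -66.4] knob z 205.4 133
side 2 260 [-80.6 -78.6 -67.2 -38.9 -33.5] knob z 205.5 139
side 4 264 [-80.2 -78.7 -66.7 -39.9 -32.2] knob z 205.7 142
top 0 947 [-112.2 -103.8  -83.9  -61.8  -57.1] knob z 205.5 339
top 2 856 [-78.5 -69.4 -48.8 -27.7 -23.1] knob z 205.6 343
top 4 734 [-78.7 -70.1 -46.6 -27.  -23.1] knob z 205.4 341
```

View pics/side4.png

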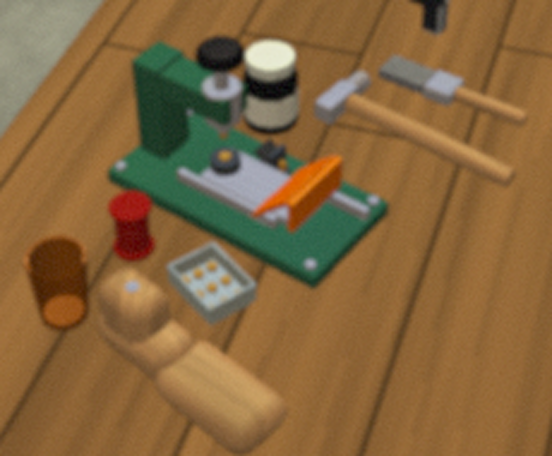

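View pics/top4.png

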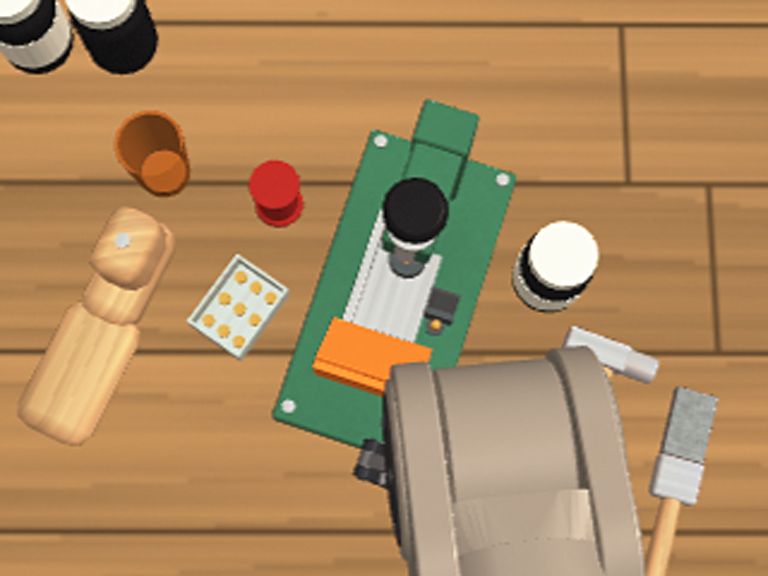

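The slide is still latched, the knob is back at 205 mm, nothing else has moved and the arm is clear. I'm handing in.

```bash
python3 -c "
from h import *
print(robot.finish_job())"
```

```text
the job is handed in; nothing more can be done
None
```

I did the job in the order asked and handed it in at about 11 s of the 48 s allowed. No verdict is reported back.

- **Slide:** I pushed the orange plate with the closed fingers until it stopped moving, with the push force at 17 N, then pulled back quickly. Both cameras showed the slide caught about 34 mm in.
- **Punch:** I pressed the knob down until the fingertips stopped at a height of 180 mm, with 24 N upward. That is the full 25 mm of travel. I then lifted off.
- **Last checks:** The slide still measured about 34 mm in, and the knob top was back at 205 mm. The arm was clear, with the contact force near zero. In the pictures the other objects looked unmoved, though the arm hid part of the hammer from the top camera. No check failed. The two cameras differed by 3 to 6 mm on the press position, so I used the average.

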